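# Open the pin feeder

## Robot

A 7-joint arm with a two-finger parallel gripper is mounted at the origin on the work surface. World frame = base frame: x ahead of the robot, y to its left, z up, the work surface at z = 0. Lengths are in m, angles in rad, forces in N, time in s.
With the tool pointing down it reaches from about 0.4 to 0.925 m from the base axis. Payload 4.1 kg.
Tool frame: the origin (TCP) lies midway between the tips of the shut fingers; the grasp point (between the pads) lies 19 mm behind it (r.tcp_to_grasp is the distance from the TCP to the grasp point, in m); z points along the fingers, y is the direction in which the jaws open and shut (so a half turn about z gives the same grasp; the last joint's range is limited). The gripper opens to 85 mm and grips with 20 to 120 N. Pads are 22 mm wide; open, the fingers measure 114 mm over their backs; the gripper's body (76 mm by 85 mm) begins 54 mm behind the grasp point. The pads swing forward as they close: fully open they stand 13 mm farther back than shut.
Start: joints at [-1.24, 0.398, 0.045, 1.537, -0.019, 1.207, -0.051], TCP at [0.271, 0.591, 0.231] pointing down, gripper open.
Joint ranges: [-2.82, 2.82], [-0.49, 2.23], [-1.37, 1.46], [0, 2.46], [-1.36, 4.5], [0.23, 2], [-2.94, 2.94]. Speed limits (rad/s): [2.57, 2.57, 3.14, 3.14, 3.14, 3.14, 3.14].

## Interface

Orientations are given as [roll, pitch, yaw] about the fixed x, y, z axes, in that order (R = Rz(yaw) Ry(pitch) Rx(roll)).
In Python, from cell import r, get_image, spot_in, regions_of, spot_point gives the robot as it stands. The module is installed in compiled form; this text tells all that it offers.
- The arm moves only by the tool carry_out, never from a script. Its argument "plan" is a list of rows, each a list of 6 numbers: the shift along the tool's x, y, z normalised to -1 to 1, where 1 is 30 cm, then the turn, a rotation vector about the tool's x, y, z normalised to -1 to 1, where 1 is 45 degrees. In form: [[tx, ty, tz, rx, ry, rz], ...]. A call has 1 to 5 rows; each row is the pose to reach, as a shift and turn from the pose commanded when the call began, along the tool's axes at that moment; what a row does not reach only later rows make up. A row lasts 1/12 s, in which the tool goes at most 41.7 mm and 7.16 degrees, less where a joint would pass 70% of its speed; a pose out of reach is approached as far as the arm can. A call with a number of a shift or a turn outside -1 to 1 is refused whole. A call with a gripper value outside its range is refused whole. "gripper" is the closure, from 0 (fully open) to 1 (shut), set as the call begins (left out, the last holds). The fingers move at their own pace and stop on an object; "newtons" is the grip in N (left out, the last holds). Time passes only in rows, so rows that repeat a pose let the fingers close. It gives the time, the measured TCP pose, the force and the opening at its end, in the units of the state.
- r.get_state(): the state, without advancing time (a new reading comes with each control period).
- get_image(name): name is "scene" or "top"; returns a dict with "img" (400x640x3 uint8, blue, green, red), "mtx" (3x3 intrinsics, pixels), "position" and "rotation" of the camera in the world. Camera axes: x right, y up, looking along -z (the intrinsics and any distortion apply to the point x, -y, -z); pixel columns grow to the right and rows downward; lengths in m; the calibration is good to about 2 mm. A picture is of the moment at which its call begins. There is no depth.
- r.finish_job(): hands the job in, once; it reports no verdict.
Trained networks look in a picture, given as the dict that the camera call returned (one of the last four; its "shot" number tells which), for a name from the list of things; names that differ only in an ending like _2 or _b are one class to them, and where a whole thing is asked for, a point or a joint stands for the part that bears it (a point fixed in the world has none). Each returns a list of dicts, best first, with "score" (0 to 1); they miss things now and then, are a little off and sometimes report something else, mostly with a low value. They report only what shows in the picture. A call takes as long as a camera call.
- spot_in(target, picture): "centre" ([x, y, z] in m, in world coordinates, good to about 4 mm: the middle of the surface that is visible of it).
- regions_of(target, picture): "pixels" (400x640 bool, what is visible of it).
- spot_point(target, picture): "centre" ([x, y, z] in m, in world coordinates, good to about 4 mm: a listed point, or the origin of a listed thing).
The state is a dict: "time_s": time; "qpos": joint angles; "joint_velocities": joint speeds; "tau": joint torques, N m; "eef_pos": TCP position; "tool_rot": TCP orientation; "contact_force": force on the tool from outside, world axes, zero at the start; "wrist_torque": the same for the moment, N m; "width": finger opening in m.
Only numpy, scipy, OpenCV 4.12 (cv2) and the standard library are available. Lean on these libraries where they do the work, as an engineer would, in place of code of your own. Each camera call takes 0.05 s, during which the arm holds its last target.

## Task

Open the pin feeder for refilling: press its orange snap tab fully down with a fingertip, so that it stays in, then push the released yellow cover off its seat, along its guides and over the tab, until it drops flat into the dock at the feeder's other end. Only press and push: do not lift or carry the cover or tip it up, and leave the other things on the bench where they are.

Things in the scene. Friction and masses are not known exactly. Their poses are not given: they have to be found in the camera images.
- feeder: Green pin feeder, fixed, 240 mm long (its x), 102 mm wide (its y), 53 mm high. Origin: centre of its underside, on the bench; z up; +x is the way the cover comes off. The cover's seat is at the -x end, the tab in the middle, the dock at the +x end. Side walls (inner faces at y = +-45 mm) rise 8 mm above the seat's ledges along the whole length and guide the cover.
- seat (a point): Centre of the cover's seat, x = -68 mm, y = 0 on the feeder, 45 mm high: the level of two ledges (12 mm wide, y = 33 to 45 mm either side, x = -120 to +16 mm) with the open pin hopper, 66 mm wide, between them. Rear hopper wall: x = -120 to -114 mm, 44 mm high. Two rear stops stand 10 mm up on the ledges only, so the middle 66 mm is open to push from behind.
- tab (a joint): Travel of the orange snap tab, m: 0 = fully out (it may start up to 2 mm in), 0.012 = fully in. It moves straight down, needs about 4 N all the way, has no return spring and stays where it is left. Out, it stands 10 mm above the ledges and blocks the cover's front edge; fully in, its top is 2 mm below the ledges and the cover slides over it.
- tab_top (a point): Centre of the tab's flat top (orange, three black stripes, 34 mm along the feeder's x, 28 mm across); moves with the tab, 55 mm above the bench when fully out. On the feeder it is at x = -4 mm, y = 0. The cover's front edge starts about 3 mm from the tab's near edge.
- cover: Loose yellow plate, 88 mm long (its x), 86 mm wide, 10 mm thick, about 120 g, with a black cross rib (8 mm thick, 60 mm wide, top 28 mm above the plate's underside) on its rear (-x) edge, rear faces flush. Origin: centre of its underside; x as the feeder's x. Seated: x = -68 mm on the feeder, 45 mm high. In the dock: x = 60 to 70 mm, 39 mm high.
- cover_rib (a point): Middle of the rib's rear face, 19 mm above the cover's underside: where to push, towards the feeder's +x. The cover drops into the dock once this face has passed x = +16 mm on the feeder.
- dock (a point): Centre of the dock floor, x = +65 mm, y = 0 on the feeder, 39 mm above the bench (6 mm below the ledges). The dock runs from x = +16 to +114 mm between the side walls, closed by an end wall (x = 114 to 120 mm, 52 mm high). The centre of the cover's underside ends within 5 mm of this point.
- jar: Loose closed jar, 58 mm across, 75 mm high, near the feeder's side. Origin: centre of its underside. Leave alone.
- cup: Loose white cup, 66 mm across, 70 mm high, near the feeder's side. Origin: centre of its underside. Leave alone.
- float: Loose white float with a black band, 40 mm across, 66 mm high, standing near the feeder's side. Origin: centre of its underside. Leave alone.
- brush: Loose brush lying left of the feeder. Leave alone.
- screwdriver: Loose screwdriver lying right of the feeder. Leave alone.
- bench_press: Dark steel hand press, fixed, on the left: base plate 200 x 150 mm, 220 mm high. Origin: centre of its underside. Keep clear.
- float_box: Open cardboard box with white floats, fixed, on the right: 240 x 170 mm, 85 mm high. Origin: centre of its underside. Keep clear.

How it is judged:
On the way, in this order (a step that is already met when the one before it is completed fails the run):
1. the tab is pressed in while the cover is still on its seat (value of joint tab above 0.0105 m and x of cover in the frame of feeder below -0.055 m and z of cover in the frame of feeder above 0.043 m), for 0.1 s.
2. the cover has been pushed off its seat into the dock (x of cover in the frame of feeder above 0.055 m and z of cover in the frame of feeder below 0.0415 m), for 0.2 s.
At the end, for the whole second after the job is handed in: The cover lies flat (within 0.04 rad) and at rest in the dock: its origin 55 to 75 mm along the feeder's x, within 8 mm of the middle line and 36 to 41.5 mm above the bench; the tab is still in (over 9 mm) (all of step 2 and x of cover in the frame of feeder below 0.075 m and y of cover in the frame of feeder between -0.008 and 0.008 m and z of cover in the frame of feeder above 0.036 m and angle between cover's own z axis and vertical below 0.04 rad and linear speed of cover below 0.01 m/s and value of joint tab above 0.009 m); the robot touches nothing.
It fails at once if the cover is lifted more than 12 mm above its seat (z of cover in the frame of feeder above 0.057 m).
It fails at once if the cover is tipped by more than 0.3 rad (angle between cover's own z axis and vertical above 0.3 rad).
It fails at once if the cover is forced out past a tab that is not in (x of cover in the frame of feeder above -0.055 m and value of joint tab below 0.008 m).
It fails at once if a bystander is moved more than 20 mm or knocked over (distance of any of jar, cup, float, brush, screwdriver from where it was at the start of the episode above 0.02 m or angle between any of jar, cup, float's own z axis and vertical above 0.5 rad).
It also fails if it takes over 42 s, if anything falls off the work surface, if the arm or the gripper's body presses on something with over 40 N, if the wrist force passes 120 N, or if a joint passes its speed limit or range.

## Working session

There is one attempt and no reset: what is moved stays moved. The work goes in short steps, Python scripts to look and compute and a tool call to move; the robot and the scene stay as the last step left them, time stands still between calls to the robot, and variables do not carry over. Pictures are saved under pics/ and viewed, and the job is handed in when it is done.

Besides the shell and the picture viewer there is one more tool, called after "Emit:" by a JSON object that holds its "name" and its "arguments", one argument or row to a line. carry_out: Moves the arm, as the interface text tells. Scaled input: -1 to 1 covers 30 cm each way for a shift and 45 degrees each way for a turn. Its arguments: {"type":"object","properties":{"plan":{"type":"array"},"gripper":{"type":"number"},"newtons":{"type":"number"}},"required":["plan"]}

```bash
mkdir -p pics
python3 - <<'E'
from cell import r,get_image,spot_in,regions_of,spot_point
import cv2,numpy as np
s=r.get_state();print({k:np.round(v,4).tolist() for k,v in s.items()})
for n in ["scene","top"]:
    p=get_image(n);cv2.imwrite(f"pics/{n}0.png",p["img"]);print(n,np.round(p["position"],3))
    for t in ["feeder","seat","tab_top","cover","cover_rib","dock","jar","cup","float"]:
        q=spot_point(t,p)
        print(t,[(np.round(a["centre"],4).tolist(),round(float(a["score"]),2)) for a in q[:2]])
E
```

```text
{'time_s': 0.0, 'qpos': [-1.24, 0.3992, 0.045, 1.5379, -0.0187, 1.2069, -0.0507], 'joint_velocities': [0.0003, -0.0026, -0.0016, -0.0006, 0.001, -0.0004, -0.0028], 'tau': [-0.0002, -47.5125, 1.3644, -25.4228, 0.0115, 0.0096, -0.0], 'eef_pos': [0.2705, 0.5903, 0.2302], 'tool_rot': [-3.1396, 0.0002, 2.712], 'contact_force': [0.3649, 0.3202, 0.5336], 'wrist_torque': [0.0152, -0.037, 0.0067], 'width': 0.0855}
scene [1.437 0.656 1.043]
feeder [([0.6126, 0.0758, 0.0051], 0.74), ([0.5587, 0.5558, 0.0017], 0.63)]
seat [([0.5494, 0.0572, 0.0424], 0.81)]
tab_top [([0.6097, 0.0762, 0.057], 0.56)]
cover [([0.6754, 0.0958, 0.0399], 0.3)]
cover_rib [([0.489, 0.3816, -0.0004], 0.6), ([0.5016, 0.0415, 0.0629], 0.58)]
dock [([0.6757, 0.0955, 0.0434], 0.76)]
jar [([0.5273, 0.1646, 0.0023], 0.9), ([0.6947, -0.0117, 0.0031], 0.22)]
cup [([0.6275, 0.2024, -0.0005], 0.64)]
float [([0.6926, -0.0152, 0.0009], 0.52), ([0.4571, -0.3784, 0.0014], 0.41)]
top [ 0.469 -0.012  1.641]
feeder [([0.6107, 0.0774, 0.0002], 0.68)]
seat [([0.5439, 0.0531, 0.0476], 0.83)]
tab_top [([0.6102, 0.0779, 0.0582], 0.52)]
cover [([0.55, 0.0544, 0.0405], 0.84)]
cover_rib [([0.5064, 0.0419, 0.0609], 0.62), ([0.6326, 0.1979, -0.0028], 0.15)]
dock [([0.6694, 0.0977, 0.0392], 0.62), ([0.5112, 0.0409, 0.0661], 0.6)]
jar [([0.5282, 0.1643, -0.0006], 0.56)]
cup [([0.6318, 0.1988, -0.0004], 0.55)]
float [([0.695, -0.0105, 0.0021], 0.58)]
```

View pics/scene0.png

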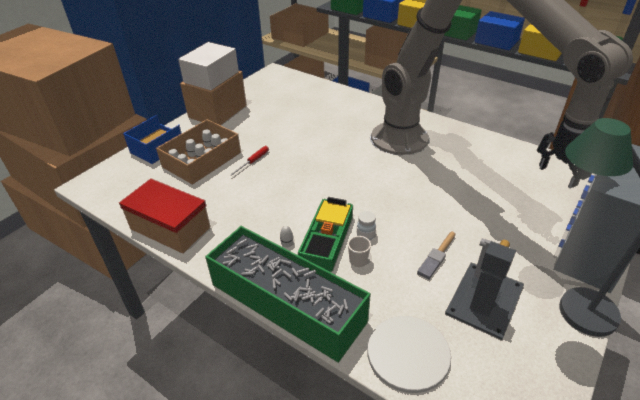

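View pics/top0.png

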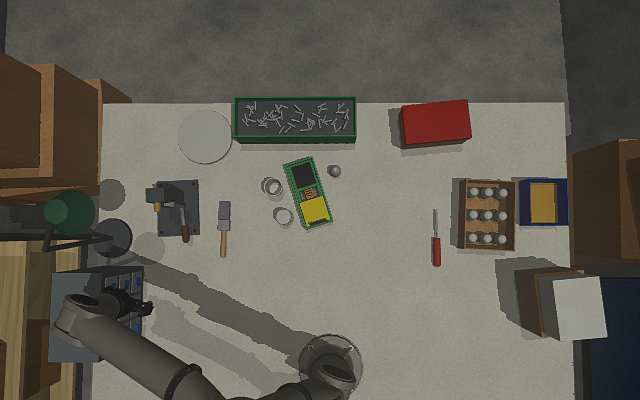

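The overview shows the feeder at about (325,230) in scene and (308,192) in top. The yellow cover is at its robot-side end, the jar and cup are on its left, and the float is on its right. Next I'll refine the pose by fitting an outline.

```bash
cat > h.py <<'E'
import numpy as np,cv2
def proj(p,P):
    P=np.atleast_2d(P); c=(P-np.array(p["position"]))@np.array(p["rotation"])
    c=c*np.array([1,-1,-1]); K=np.array(p["mtx"])
    d=p.get("dist",None)
    if d is None: u=c@K.T; return u[:,:2]/u[:,2:]
    return cv2.projectPoints(c.reshape(-1,1,3),np.zeros(3),np.zeros(3),K,np.array(d,float))[0].reshape(-1,2)
def fw(pose,P):
    x,y,a=pose;P=np.atleast_2d(P).astype(float);R=np.array([[np.cos(a),-np.sin(a),0],[np.sin(a),np.cos(a),0],[0,0,1]])
    return P@R.T+[x,y,0]
def inv(pose,P):
    x,y,a=pose;P=np.atleast_2d(P).astype(float)-[x,y,0];R=np.array([[np.cos(a),-np.sin(a),0],[np.sin(a),np.cos(a),0],[0,0,1]])
    return P@R
E
python3 - <<'E'
from cell import r,get_image,spot_in,regions_of,spot_point
from h import *
from scipy.optimize import minimize
ps=[]
for n in ["top","scene"]:
    p=get_image(n); print([k for k in p])
    q=regions_of("feeder",p); q=sorted(q,key=lambda a:-a["score"])[:3]
    for a in q: m=a["pixels"]; ys,xs=np.nonzero(m); print(n,a["score"],m.sum(),xs.mean(),ys.mean())
    hsv=cv2.cvtColor(p["img"],cv2.COLOR_BGR2HSV)
    def cen(lo,hi,c):
        m=cv2.inRange(hsv,lo,hi)>0
        ys,xs=np.nonzero(m);k=np.hypot(xs-c[0],ys-c[1])<45;return m,xs[k],ys[k]
    c=proj(p,[[0.611,0.077,0.05]])[0]
    g,x1,y1=cen((45,90,20),(80,255,255),c); yl,x2,y2=cen((20,120,60),(35,255,255),c); og,x3,y3=cen((3,130,60),(16,255,255),c)
    print(len(x1),len(x2),len(x3), x2.mean(),y2.mean(),x3.mean(),y3.mean())
    ps.append((p,np.c_[x1,y1].astype(float),np.c_[x2,y2].astype(float),np.c_[x3,y3].astype(float)))
L,W,H=.12,.051,.053
box=np.array([[sx*L,sy*W,z] for sx in(-1,1) for sy in(-1,1) for z in(0,.053)])
S=8
def mask(p,P):
    m=np.zeros((400*4,640*4),np.uint8);h=cv2.convexHull(proj(p,P).astype(np.float32));cv2.fillConvexPoly(m,((h+.5)*4*16).astype(np.int32),1,shift=4)
    return cv2.resize(m.astype(np.float32),(640,400),interpolation=cv2.INTER_AREA)
obs=[]
for p,g,y,o in ps:
    m=np.zeros((400,640),np.uint8)
    for a in(g,y,o): m[a[:,1].astype(int),a[:,0].astype(int)]=1
    m=cv2.morphologyEx(m,cv2.MORPH_CLOSE,np.ones((3,3)))
    cs,_=cv2.findContours(m,cv2.RETR_EXTERNAL,cv2.CHAIN_APPROX_NONE);c=max(cs,key=cv2.contourArea)
    f=np.zeros_like(m);cv2.drawContours(f,[c],-1,1,-1);obs.append(f.astype(np.float32))
def cost(v,w=(0,1)):
    return sum(np.abs(mask(ps[i][0],fw(v,box))-obs[i]).sum() for i in w)
for w in((0,),(1,),(0,1)):
    best=None
    for a0 in (.28,.34):
        s=minimize(cost,[.611,.077,a0],args=(w,),method="Nelder-Mead",options=dict(initial_simplex=np.array([[.611,.077,a0],[.617,.077,a0],[.611,.083,a0],[.611,.077,a0+.06]]),xatol=1e-5,fatol=.01))
        if best is None or s.fun<best.fun:best=s
    print(w,np.round(best.x,4),best.fun,[o.sum() for o in obs])
pose=best.x
np.save("pose.npy",pose)
tab=[[-.004+sx*.017,sy*.014,.055] for sx,sy in((-1,-1),(-1,1),(1,1),(1,-1))]
cov=[[-.068+sx*.044,sy*.043,.055] for sx,sy in((-1,-1),(-1,1),(1,1),(1,-1))]
rim=[[sx*L,sy*W,.053] for sx,sy in((-1,-1),(-1,1),(1,1),(1,-1))]
for i,(p,*_) in enumerate(ps):
    im=p["img"].copy();im=cv2.resize(im,None,fx=6,fy=6,interpolation=cv2.INTER_CUBIC)
    for P,c in((tab,(255,0,255)),(cov,(255,0,0)),(rim,(255,255,255))):
        cv2.polylines(im,[((proj(p,fw(pose,P))+.5)*6).astype(int)],True,c,1)
    c=((proj(p,fw(pose,[[0,0,.05]]))[0])*6).astype(int)
    cv2.imwrite(f"pics/fit{i}.png",im[c[1]-270:c[1]+270,c[0]-300:c[0]+300])
for n,P in dict(jar=[.528,.1645,0],cup=[.631,.200,0],float=[.694,-.012,0]).items(): print(n,inv(pose,P).round(3))
E
```

```text
['img', 'mtx', 'position', 'rotation', 'shot']
top 0.64 1398 305.758226037196 184.25035765379113
top 0.63 234 284.28205128205127 216.67948717948718Traceback (most recent call last):
  File "<stdin>", line 13, in <module>
  File "h.py", line 6, in proj
    if d is None: u=c@K.T; return u[:,:2]/u[:,2:]
                                  ~^^^^^^
IndexError: too many indices for array: array is 1-dimensional, but 2 were indexed
```

```bash
python3 - <<'E'
s=open('h.py').read()
s=s.replace('@np.array(p["rotation"])','@rot(p)').replace('def proj','''from scipy.spatial.transform import Rotation as Ro
def rot(p):
    q=np.array(p["rotation"],float)
    return q if q.shape==(3,3) else Ro.from_euler("xyz",q).as_matrix()
def proj''',1)
open('h.py','w').write(s)
E
cat > fit.py <<'E'
from cell import r,get_image,spot_in,regions_of,spot_point
from h import *
from scipy.optimize import minimize
ps=[]
for n in ["top","scene"]:
    p=get_image(n); print(p["rotation"])
    hsv=cv2.cvtColor(p["img"],cv2.COLOR_BGR2HSV)
    c=proj(p,[[0.611,0.077,0.05]])[0]; print(n,c)
    def cen(lo,hi):
        m=cv2.inRange(hsv,lo,hi)>0
        ys,xs=np.nonzero(m);k=np.hypot(xs-c[0],ys-c[1])<45;return xs[k],ys[k]
    x1,y1=cen((45,90,20),(80,255,255)); x2,y2=cen((20,120,60),(35,255,255)); x3,y3=cen((3,130,60),(16,255,255))
    print(len(x1),len(x2),len(x3))
    ps.append((p,np.c_[x1,y1],np.c_[x2,y2],np.c_[x3,y3]))
L,W=.12,.051
box=np.array([[sx*L,sy*W,z] for sx in(-1,1) for sy in(-1,1) for z in(0,.053)])
def mask(p,P):
    m=np.zeros((1600,2560),np.uint8);h=cv2.convexHull(proj(p,P).astype(np.float32));cv2.fillConvexPoly(m,((h+.5)*4*16).astype(np.int32),1,shift=4)
    return cv2.resize(m.astype(np.float32),(640,400),interpolation=cv2.INTER_AREA)
obs=[]
for p,g,y,o in ps:
    m=np.zeros((400,640),np.uint8)
    for a in(g,y,o): m[a[:,1],a[:,0]]=1
    m=cv2.morphologyEx(m,cv2.MORPH_CLOSE,np.ones((3,3)))
    cs,_=cv2.findContours(m,cv2.RETR_EXTERNAL,cv2.CHAIN_APPROX_NONE);c=max(cs,key=cv2.contourArea)
    f=np.zeros_like(m);cv2.drawContours(f,[c],-1,1,-1);obs.append(f.astype(np.float32))
def cost(v,w=(0,1)):
    return sum(np.abs(mask(ps[i][0],fw(v,box))-obs[i]).sum() for i in w)
for w in((0,),(1,),(0,1)):
    best=None
    for a0 in (.28,.34):
        s=minimize(cost,[.611,.077,a0],args=(w,),method="Nelder-Mead",options=dict(initial_simplex=np.array([[.611,.077,a0],[.617,.077,a0],[.611,.083,a0],[.611,.077,a0+.06]]),xatol=1e-5,fatol=.01))
        if best is None or s.fun<best.fun:best=s
    print(w,np.round(best.x,4),best.fun,[o.sum() for o in obs])
pose=best.x
np.save("pose.npy",pose)
sq=((-1,-1),(-1,1),(1,1),(1,-1))
tab=[[-.004+sx*.017,sy*.014,.055] for sx,sy in sq]
cov=[[-.068+sx*.044,sy*.043,.055] for sx,sy in sq]
rim=[[sx*L,sy*W,.053] for sx,sy in sq]
ims=[]
for i,(p,*_) in enumerate(ps):
    im=cv2.resize(p["img"],None,fx=6,fy=6,interpolation=cv2.INTER_CUBIC)
    for P,c in((tab,(255,0,255)),(cov,(255,0,0)),(rim,(255,255,255))):
        cv2.polylines(im,[((proj(p,fw(pose,P))+.5)*6).astype(int)],True,c,1)
    c=((proj(p,fw(pose,[[0,0,.05]]))[0])*6).astype(int)
    ims.append(im[c[1]-270:c[1]+270,c[0]-200:c[0]+200])
cv2.imwrite("pics/fit.png",np.hstack(ims))
for n,P in dict(jar=[.528,.1645,0],cup=[.631,.200,0],float=[.694,-.012,0]).items(): print(n,inv(pose,P).round(3))
E
python3 fit.py
```

```text
[ 0.07108443  0.02099062 -1.56750789]
top [307.98976335 192.39896781]
590 568 60
[0.846583   0.01766693 2.18312791]
scene [326.55075281 226.79641786]
1310 594 126
(0,) [0.6119 0.0754 0.3145] 74.9375 [np.float32(1937.0), np.float32(2510.0)]
(1,) [0.619  0.0777 0.3235] 200.875 [np.float32(1937.0), np.float32(2510.0)]
(0, 1) [0.6145 0.076  0.3149] 322.75 [np.float32(1937.0), np.float32(2510.0)]
jar [[-0.055  0.111  0.   ]]
cup [[0.054 0.113 0.   ]]
float [[ 0.048 -0.108  0.   ]]
```

View pics/fit.png

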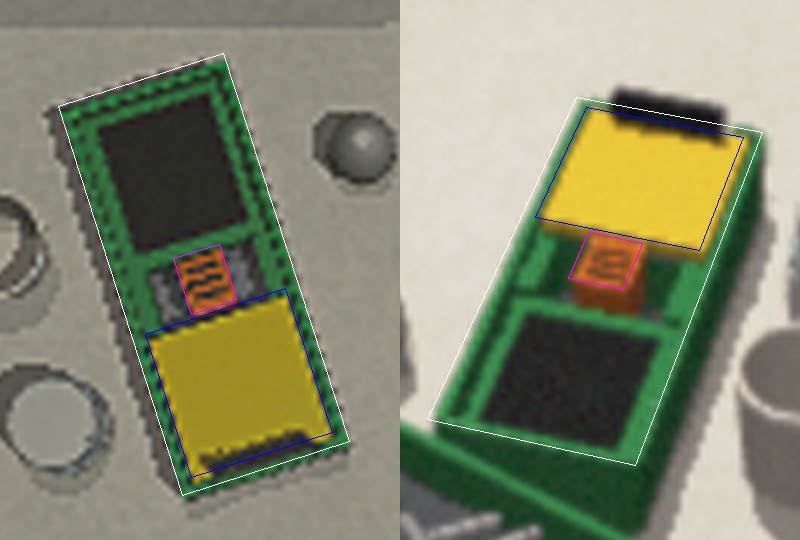

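```bash
cat >> h.py <<'E'
FEED=(.6115,.0765,.3147)
def go(fx,fy,z,dyaw=0.):
    """print normalised shift/turn to reach feeder-frame point with tool x along feeder -x"""
    from cell import r
    s=r.get_state();R=Ro.from_euler("xyz",s["tool_rot"])
    t=fw(FEED,[[fx,fy,z]])[0];T=Ro.from_euler("xyz",[np.pi,0,FEED[2]+np.pi+dyaw])
    d=R.inv().apply(t-s["eef_pos"]);w=(R.inv()*T).as_rotvec()
    print("t",round(s["time_s"],2),"now(feeder)",inv(FEED,[s["eef_pos"]])[0].round(4),"F",np.round(s["contact_force"],1),"w",round(s["width"],4))
    print("d mm",np.round(d*1000,1),"rows",np.round(d/.3,3),np.round(np.degrees(w)/45,3))
E
python3 -c "
from h import *
go(-.002,0,.2);go(-.002,0,.08)"
```

```text
t 1.2 now(feeder) [-0.1647  0.5946  0.2314] F [-0.1 -0.5 -0.4] w 0.0853
d mm [-522.5 -327.1   31.3] rows [-1.742 -1.09   0.104] [ 0.     0.    -0.948]
t 1.2 now(feeder) [-0.1647  0.5946  0.2314] F [-0.1 -0.5 -0.4] w 0.0853
d mm [-522.5 -327.1  151.3] rows [-1.742 -1.09   0.504] [ 0.     0.    -0.948]
```

Emit:
{"name": "carry_out", "arguments": {
  "plan": [
    [-0.5,-0.31,0,0,0,0],
    [-0.5,-0.31,0,0,0,0],
    [-0.5,-0.31,0,0,0,0],
    [-0.5,-0.31,0,0,0,0],
    [-0.5,-0.31,0,0,0,0]
  ],
  "gripper": 1
}}

```text
time_s: 1.62
eef_pos: [0.3744, 0.4362, 0.2317]
tool_rot: [-3.139, 0.005, 2.701]
contact_force: [0.9, -0.8, 0.7]
width: 0.0254
```

```bash
python3 -c "
from h import *
go(-.002,0,.2)"
```

```text
t 1.62 now(feeder) [-0.1142  0.4154  0.2317] F [ 0.9 -0.8  0.7] w 0.0254
d mm [-366.2 -225.6   33.9] rows [-1.221 -0.752  0.113] [-0.005  0.005 -0.961]
```

Works. Next, the remaining travel and the turn.

Emit:
{"name": "carry_out", "arguments": {
  "plan": [
    [-0.6,-0.37,0,0,0,-0.5],
    [-0.6,-0.37,0,0,0,-0.5],
    [-0.6,-0.37,0,0,0,-0.7],
    [-0.6,-0.37,0,0,0,-0.7],
    [-0.6,-0.37,0,0,0,-0.7]
  ],
  "gripper": 1
}}

```text
time_s: 2.03
eef_pos: [0.4778, 0.2801, 0.2316]
tool_rot: [3.14, 0.0, -3.015]
contact_force: [1.2, 0.8, -0.5]
width: 0.0001
```

```bash
python3 -c "
from h import *
go(-.002,0,.2)"
```

```text
t 2.03 now(feeder) [-0.0641  0.235   0.2316] F [ 1.2  0.8 -0.5] w 0.0001
d mm [-104.9 -219.3   31.4] rows [-0.35  -0.731  0.105] [ 0.001  0.001 -0.239]
```

Emit:
{"name": "carry_out", "arguments": {
  "plan": [
    [-0.35,-0.73,0.1,0,0,-0.24],
    [-0.35,-0.73,0.1,0,0,-0.24],
    [-0.35,-0.73,0.1,0,0,-0.24],
    [-0.35,-0.73,0.1,0,0,-0.24],
    [-0.35,-0.73,0.1,0,0,-0.24]
  ]
}}

```text
time_s: 2.45
eef_pos: [0.5872, 0.1082, 0.2064]
tool_rot: [3.141, 0.001, -2.833]
contact_force: [0.4, 1.3, -0.7]
width: -0.0002
```

```bash
python3 -c "
from h import *
go(-.002,0,.085)"
```

```text
t 2.45 now(feeder) [-0.0133  0.0376  0.2064] F [ 0.4  1.3 -0.7] w -0.0002
d mm [-11.4 -37.6 121.4] rows [-0.038 -0.125  0.405] [ 0.     0.001 -0.008]
```

Emit:
{"name": "carry_out", "arguments": {
  "plan": [
    [-0.038,-0.125,0,0,0,-0.008],
    [-0.038,-0.125,0.12,0,0,-0.008],
    [-0.038,-0.125,0.25,0,0,-0.008],
    [-0.038,-0.125,0.38,0,0,-0.008],
    [-0.038,-0.125,0.38,0,0,-0.008]
  ]
}}

```text
time_s: 2.87
eef_pos: [0.6024, 0.0768, 0.0846]
tool_rot: [3.14, -0.015, -2.827]
contact_force: [-1.6, -0.8, -1.0]
width: 0.0002
```

Run:
```python
from h import *
from cell import get_image
go(-.002,0,.06)
ims=[]
for n in ["top","scene"]:
    p=get_image(n);im=cv2.resize(p["img"],None,fx=6,fy=6,interpolation=cv2.INTER_CUBIC)
    c=(proj(p,fw(FEED,[[0,0,.05]]))[0]*6).astype(int)
    for q in ([-.004,0,.055],[-.002,0,.09]):
        cv2.circle(im,tuple(((proj(p,fw(FEED,[q]))[0]+.5)*6).astype(int)),4,(255,0,255),1)
    ims.append(im[c[1]-270:c[1]+270,c[0]-200:c[0]+200])
cv2.imwrite("pics/a1.png",np.hstack(ims))
```

```text
t 2.87 now(feeder) [-0.0086  0.0031  0.0846] F [-1.6 -0.8 -1. ] w 0.0002
d mm [-6.9 -3.2 24.5] rows [-0.023 -0.011  0.082] [ 0.003 -0.019  0.   ]
```

View pics/a1.png

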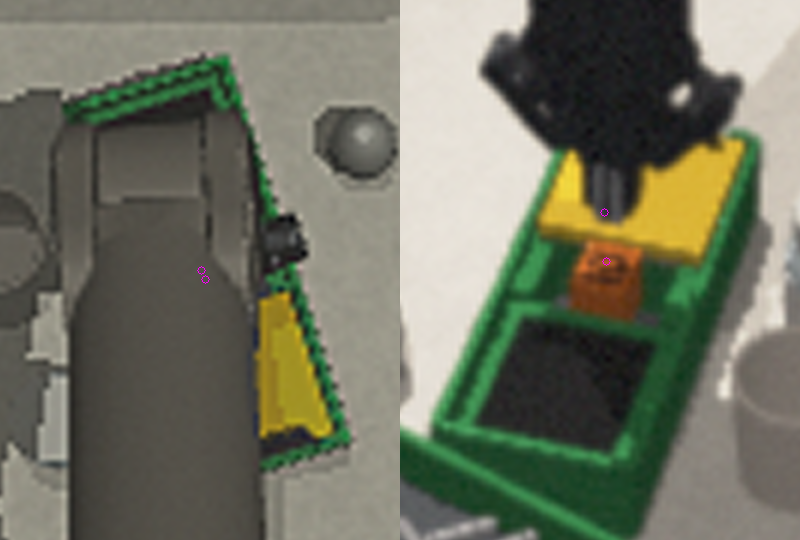

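```bash
python3 -c "
from h import *
go(-.002,0,.06)"
```

```text
t 2.97 now(feeder) [-0.0031  0.0022  0.0917] F [0.9 0.2 1.4] w -0.0002
d mm [-1.2 -2.2 31.7] rows [-0.004 -0.007  0.106] [ 0.    -0.003  0.001]
```

Emit:
{"name": "carry_out", "arguments": {
  "plan": [
    [-0.003,-0.006,0.05,0,0,0],
    [-0.003,-0.006,0.09,0,0,0],
    [-0.003,-0.006,0.11,0,0,0],
    [-0.003,-0.006,0.12,0,0,0],
    [-0.003,-0.006,0.13,0,0,0]
  ]
}}

```text
time_s: 3.38
eef_pos: [0.6106, 0.0764, 0.0541]
tool_rot: [-3.142, 0.002, -2.826]
contact_force: [0.7, -0.2, 0.9]
width: -0.0001
```

Emit:
{"name": "carry_out", "arguments": {
  "plan": [
    [0,0,0.006,0,0,0],
    [0,0,0.012,0,0,0],
    [0,0,0.018,0,0,0],
    [0,0,0.018,0,0,0],
    [0,0,0.018,0,0,0]
  ]
}}

```text
time_s: 3.8
eef_pos: [0.6106, 0.0764, 0.0483]
tool_rot: [3.141, 0.002, -2.827]
contact_force: [0.6, 0.3, 3.7]
width: -0.0001
```

```bash
python3 -c "
from h import *
go(-.002,0,.042)"
```

```text
t 3.8 now(feeder) [-0.0009  0.0002  0.0483] F [0.6 0.3 3.7] w -0.0001
d mm [ 1.2 -0.2  6.3] rows [ 0.004 -0.001  0.021] [0.    0.002 0.   ]
```

Contact at 3.7 N, which matches the tab's 4 N. I'll continue down in small steps until it bottoms out.

Emit:
{"name": "carry_out", "arguments": {
  "plan": [
    [0,0,0.006,0,0,0],
    [0,0,0.012,0,0,0],
    [0,0,0.016,0,0,0],
    [0,0,0.018,0,0,0],
    [0,0,0.018,0,0,0]
  ]
}}

```text
time_s: 4.22
eef_pos: [0.6106, 0.0764, 0.0431]
tool_rot: [3.141, 0.001, -2.827]
contact_force: [-1.4, 1.4, 7.4]
width: -0.0
```

Emit:
{"name": "carry_out", "arguments": {
  "plan": [
    [0,0,0.003,0,0,0],
    [0,0,0.005,0,0,0],
    [0,0,0.005,0,0,0]
  ]
}}

```text
time_s: 4.47
eef_pos: [0.6106, 0.0764, 0.043]
tool_rot: [3.141, 0.001, -2.827]
contact_force: [-4.4, 0.6, 15.3]
width: 0.0002
```

The tab has bottomed at z = 0.043 with 15 N, so it is fully in. Now lift clear and move behind the rib.

Emit:
{"name": "carry_out", "arguments": {
  "plan": [
    [0,0,-0.1,0,0,0],
    [0,0,-0.2,0,0,0],
    [0,0,-0.3,0,0,0],
    [0.1,0,-0.3,0,0,0],
    [0.22,0,-0.3,0,0,0]
  ]
}}

```text
time_s: 4.88
eef_pos: [0.5495, 0.0562, 0.1324]
tool_rot: [-3.14, 0.005, -2.825]
contact_force: [-1.1, -1.4, -0.9]
width: -0.0001
```

Emit:
{"name": "carry_out", "arguments": {
  "plan": [
    [0.12,0,0,0,0,0],
    [0.24,0,0,0,0,0],
    [0.24,0,0,0,0,0],
    [0.24,0,0,0,0,0],
    [0.24,0,0,0,0,0]
  ]
}}

```text
time_s: 5.3
eef_pos: [0.479, 0.0333, 0.1308]
tool_rot: [-3.142, 0.0, -2.827]
contact_force: [-0.8, 0.6, 0.5]
width: -0.0
```

Run:
```python
from h import *
from cell import get_image,spot_point
go(-.137,0,.059)
ims=[]
for n in ["top","scene"]:
    p=get_image(n);im=cv2.resize(p["img"],None,fx=6,fy=6,interpolation=cv2.INTER_CUBIC)
    for t in("tab_top","cover","cover_rib","feeder","dock","seat"):
        print(n,t,[(inv(FEED,[a["centre"]])[0].round(4).tolist(),round(float(a["score"]),2)) for a in spot_point(t,p)[:1]])
    c=(proj(p,fw(FEED,[[0,0,.05]]))[0]*6).astype(int)
    ims.append(im[c[1]-270:c[1]+270,c[0]-200:c[0]+200])
cv2.imwrite("pics/a2.png",np.hstack(ims))
go(-.137,0,.059)
```

```text
t 5.3 now(feeder) [-0.1394 -0.      0.1308] F [-0.8  0.6  0.5] w -0.0
d mm [-2.3  0.  71.8] rows [-0.008  0.     0.239] [-0.     0.001  0.   ]
top tab_top [([-0.0033, -0.0004, 0.0438], 0.55)]
top cover [([-0.0645, -0.0004, 0.0425], 0.57)]
top cover_rib [([-0.1078, -0.0003, 0.0605], 0.83)]
top feeder [([-0.0007, 0.0015, 0.0011], 0.88)]
top dock [([0.0594, 0.0039, 0.0389], 0.84)]
top seat [([-0.0717, 0.0013, 0.0449], 0.97)]
scene tab_top [([-0.0057, 0.0014, 0.0455], 0.44)]
scene cover [([-0.0715, 0.001, 0.0435], 0.95)]
scene cover_rib [([-0.1131, 0.0009, 0.0631], 0.85)]
scene feeder [([0.0029, -0.0004, 0.0036], 0.95)]
scene dock [([0.0635, -0.0016, 0.0411], 0.62)]
scene seat [([-0.0588, -0.001, 0.0439], 0.75)]
t 6.0 now(feeder) [-1.395e-01  1.000e-04  1.310e-01] F [-0.1  0.9 -0.2] w 0.0
d mm [-2.5 -0.1 72. ] rows [-0.008 -0.     0.24 ] [0. 0. 0.]
```

View pics/a2.png

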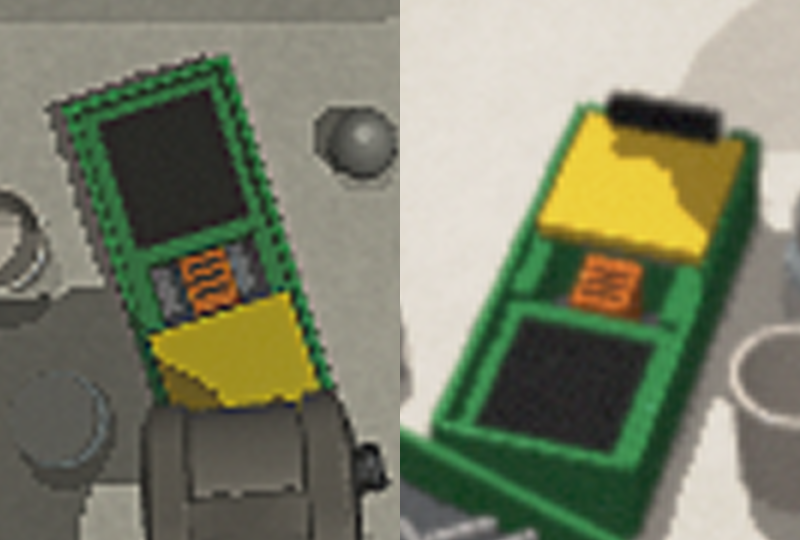

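The tab is clearly down in the scene view at (605,283), and the cover is still seated with its rib at (665,117). Now lower behind the rib.

Emit:
{"name": "carry_out", "arguments": {
  "plan": [
    [0,0,0.1,0,0,0],
    [0,0,0.18,0,0,0],
    [0,0,0.24,0,0,0],
    [0,0,0.24,0,0,0],
    [0,0,0.24,0,0,0]
  ]
}}

```text
time_s: 6.42
eef_pos: [0.4782, 0.0332, 0.0585]
tool_rot: [3.141, -0.002, -2.827]
contact_force: [0.3, 0.9, 0.0]
width: -0.0001
```

Emit:
{"name": "carry_out", "arguments": {
  "plan": [
    [-0.03,0,0,0,0,0],
    [-0.045,0,0,0,0,0],
    [-0.06,0,0,0,0,0],
    [-0.075,0,0,0,0,0],
    [-0.09,0,0,0,0,0]
  ]
}}

```text
time_s: 6.83
eef_pos: [0.5052, 0.042, 0.0595]
tool_rot: [3.142, 0.001, -2.827]
contact_force: [0.0, -0.8, 1.1]
width: 0.0002
```

```bash
python3 -c "
from h import *
go(.008,0,.059)"
```

```text
t 6.83 now(feeder) [-0.1117  0.      0.0595] F [ 0.  -0.8  1.1] w 0.0002
d mm [-1.197e+02 -1.000e-01  6.000e-01] rows [-0.399 -0.     0.002] [0.    0.001 0.   ]
```

```bash
cat > look.py <<'E'
import sys
from h import *
from cell import get_image,spot_point
ims=[]
for n in ["top","scene"]:
    p=get_image(n);im=cv2.resize(p["img"],None,fx=6,fy=6,interpolation=cv2.INTER_CUBIC)
    for t in("cover","cover_rib","tab_top"):
        print(n,t,[(inv(FEED,[a["centre"]])[0].round(4).tolist(),round(float(a["score"]),2)) for a in spot_point(t,p)[:1]])
    c=(proj(p,fw(FEED,[[0,0,.05]]))[0]*6).astype(int)
    ims.append(im[c[1]-270:c[1]+270,c[0]-200:c[0]+200])
cv2.imwrite(sys.argv[1],np.hstack(ims))
go(.008,0,.059)
E
python3 look.py pics/a3.png
```

```text
top cover [([-0.0558, -0.0039, 0.0418], 0.58)]
top cover_rib []
top tab_top [([0.0013, 0.0022, 0.0444], 0.58)]
scene cover [([-0.0607, 0.0007, 0.0418], 0.97)]
scene cover_rib [([-0.0994, -0.001, 0.0626], 0.73)]
scene tab_top [([-0.0047, 0.0055, 0.043], 0.56)]
t 7.23 now(feeder) [-1.128e-01  1.000e-04  5.890e-02] F [ 0.1 -0.9 -0. ] w -0.0001
d mm [-1.208e+02 -0.000e+00 -1.000e-01] rows [-0.403 -0.    -0.   ] [ 0. -0. -0.]
```

View pics/a3.png

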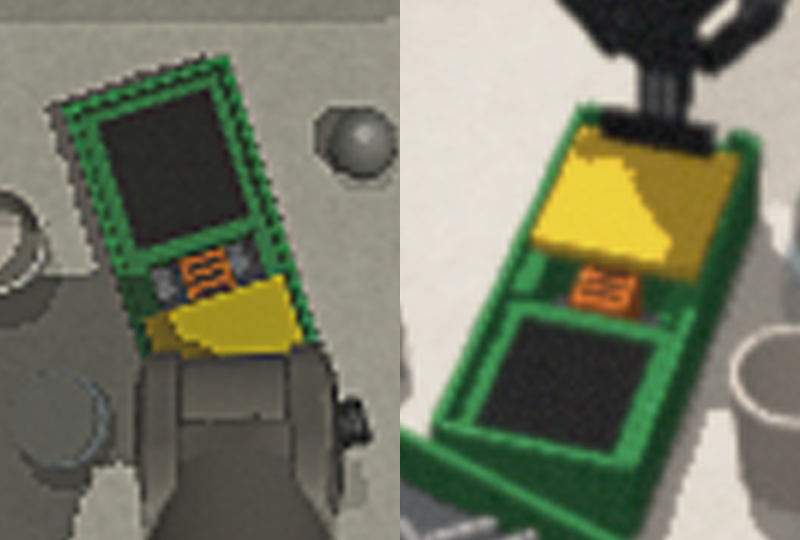

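The cover is sliding flat and its front is moving over the tab (scene (605,270)). Keep pushing at a moderate rate.

Emit:
{"name": "carry_out", "arguments": {
  "plan": [
    [-0.02,0,0,0,0,0],
    [-0.04,0,0,0,0,0],
    [-0.06,0,0,0,0,0],
    [-0.08,0,0,0,0,0],
    [-0.1,0,0,0,0,0]
  ]
}}

```text
time_s: 7.65
eef_pos: [0.5337, 0.0513, 0.059]
tool_rot: [3.142, -0.0, -2.827]
contact_force: [-0.4, -0.5, 0.2]
width: 0.0
```

Emit:
{"name": "carry_out", "arguments": {
  "plan": [
    [-0.02,0,0,0,0,0],
    [-0.04,0,0,0,0,0],
    [-0.06,0,0,0,0,0],
    [-0.08,0,0,0,0,0],
    [-0.1,0,0,0,0,0]
  ]
}}

```text
time_s: 8.07
eef_pos: [0.5621, 0.0605, 0.0589]
tool_rot: [3.142, 0.0, -2.827]
contact_force: [-1.1, 0.0, 1.0]
width: -0.0003
```

```bash
python3 look.py pics/a4.png
```

```text
top cover [([0.0057, -0.0022, 0.0464], 0.61)]
top cover_rib []
top tab_top []
scene cover [([-0.0002, 0.0008, 0.0448], 0.71)]
scene cover_rib [([-0.0419, 0.0001, 0.0615], 0.91)]
scene tab_top [([-0.0394, -0.0016, 0.0632], 0.27)]
t 8.47 now(feeder) [-0.0528  0.0001  0.059 ] F [ 0.4 -0.   0.5] w -0.0002
d mm [-60.8  -0.1  -0. ] rows [-0.203 -0.    -0.   ] [ 0. -0. -0.]
```

View pics/a4.png

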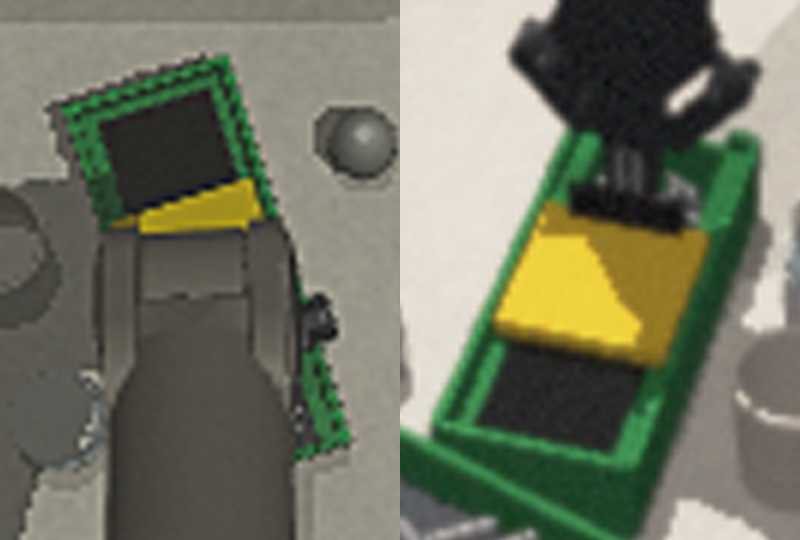

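The cover is half way over the tab, still flat and square. I'll push the remaining 60 mm or so, with the last part slower.

Emit:
{"name": "carry_out", "arguments": {
  "plan": [
    [-0.02,0,0,0,0,0],
    [-0.04,0,0,0,0,0],
    [-0.06,0,0,0,0,0],
    [-0.08,0,0,0,0,0],
    [-0.1,0,0,0,0,0]
  ]
}}

```text
time_s: 8.88
eef_pos: [0.5908, 0.0699, 0.059]
tool_rot: [3.142, 0.0, -2.827]
contact_force: [-1.2, 0.2, 0.6]
width: -0.0001
```

Emit:
{"name": "carry_out", "arguments": {
  "plan": [
    [-0.02,0,0,0,0,0],
    [-0.04,0,0,0,0,0],
    [-0.055,0,0,0,0,0],
    [-0.07,0,0,0,0,0],
    [-0.08,0,0,0,0,0]
  ]
}}

```text
time_s: 9.3
eef_pos: [0.6134, 0.0773, 0.0589]
tool_rot: [3.142, 0.0, -2.827]
contact_force: [0.4, 0.4, 0.2]
width: -0.0002
```

Emit:
{"name": "carry_out", "arguments": {
  "plan": [
    [-0.008,0,0,0,0,0],
    [-0.016,0,0,0,0,0],
    [-0.022,0,0,0,0,0],
    [-0.022,0,0,0,0,0],
    [-0.022,0,0,0,0,0]
  ]
}}

```text
time_s: 9.72
eef_pos: [0.6193, 0.0791, 0.0591]
tool_rot: [3.142, 0.001, -2.827]
contact_force: [0.6, 0.6, 0.1]
width: -0.0003
```

```bash
python3 look.py pics/a5.png
```

```text
top cover [([0.0667, 0.0014, 0.0358], 0.35)]
top cover_rib []
top tab_top []
scene cover [([0.0603, 0.0029, 0.0372], 0.96)]
scene cover_rib [([0.0179, 0.0023, 0.0552], 0.95)]
scene tab_top []
t 10.12 now(feeder) [0.008  0.0001 0.059 ] F [-0.1 -0.3  0.5] w 0.0003
d mm [ 0.  -0.1  0. ] rows [ 0. -0.  0.] [0. 0. 0.]
```

View pics/a5.png

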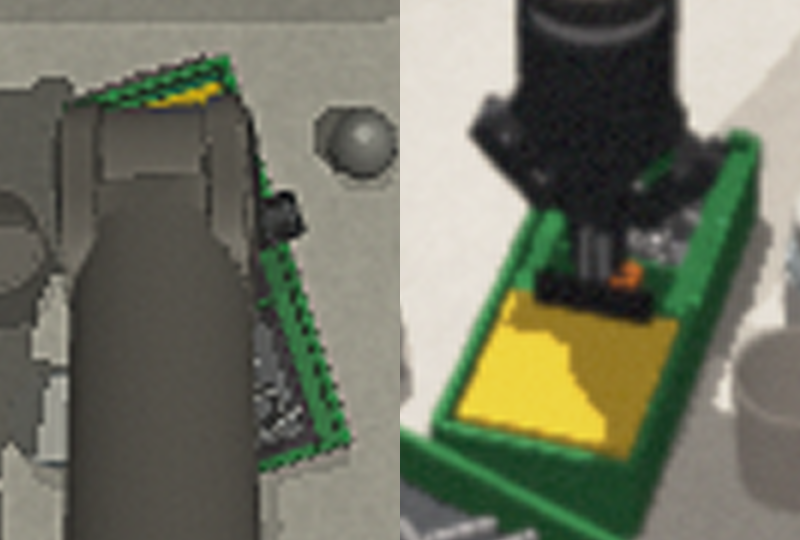

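The networks put the cover's underside at 36–37 mm, so it seems to have dropped. I'll push 3 mm more for margin, back off, lift clear and check.

Emit:
{"name": "carry_out", "arguments": {
  "plan": [
    [-0.005,0,0,0,0,0],
    [-0.01,0,0,0,0,0],
    [-0.01,0,0,0,0,0],
    [-0.01,0,0,0,0,0]
  ]
}}

```text
time_s: 10.45
eef_pos: [0.6222, 0.0801, 0.059]
tool_rot: [3.142, 0.0, -2.827]
contact_force: [-0.1, 0.3, 0.2]
width: -0.0004
```

Emit:
{"name": "carry_out", "arguments": {
  "plan": [
    [0.03,0,0,0,0,0],
    [0.06,0,0,0,0,0],
    [0.06,0,-0.1,0,0,0],
    [0.06,0,-0.2,0,0,0],
    [0.06,0,-0.3,0,0,0]
  ]
}}

```text
time_s: 10.87
eef_pos: [0.6031, 0.0737, 0.1494]
tool_rot: [3.141, -0.002, -2.827]
contact_force: [1.0, 0.2, 0.7]
width: 0.0
```

Emit:
{"name": "carry_out", "arguments": {
  "plan": [
    [0.13,0,-0.1,0,0,0],
    [0.26,0,-0.2,0,0,0],
    [0.38,0,-0.2,0,0,0],
    [0.5,0,-0.2,0,0,0],
    [0.6,0,-0.2,0,0,0]
  ]
}}

```text
time_s: 11.28
eef_pos: [0.43, 0.0172, 0.2091]
tool_rot: [3.141, -0.0, -2.828]
contact_force: [-0.4, 0.1, 0.2]
width: -0.0001
```

Emit:
{"name": "carry_out", "arguments": {
  "plan": [
    [0,0,0,0,0,0],
    [0,0,0,0,0,0],
    [0,0,0,0,0,0]
  ]
}}

```text
time_s: 11.53
eef_pos: [0.4339, 0.0189, 0.2092]
tool_rot: [3.141, 0.002, -2.827]
contact_force: [1.2, 0.1, 0.8]
width: -0.0001
```

```bash
python3 look.py pics/a6.png
python3 - <<'E'
from cell import get_image,spot_point
import numpy as np
p=get_image("top")
for t in("jar","cup","float"): print(t,[np.round(a["centre"],4).tolist() for a in spot_point(t,p)[:1]])
E
```

```text
top cover [([0.0676, -0.0001, 0.0372], 0.83)]
top cover_rib [([0.026, 0.0024, 0.0568], 0.67)]
top tab_top [([-0.0023, 0.0019, 0.0446], 0.46)]
scene cover [([0.0648, 0.0014, 0.0387], 0.68)]
scene cover_rib [([0.0196, 0.001, 0.0572], 0.6)]
scene tab_top [([-0.0033, 0.0012, 0.0456], 0.61)]
t 11.93 now(feeder) [-0.1866  0.      0.2087] F [ 0.1  0.1 -0.9] w -0.0
d mm [-1.947e+02 -1.000e-01  1.496e+02] rows [-0.649 -0.     0.499] [-0.    -0.001  0.   ]
jar [[0.5259, 0.1655, -0.0025]]
cup [[0.6319, 0.1991, -0.0006]]
float [[0.6935, -0.0126, 0.0027]]
```

View pics/a6.png

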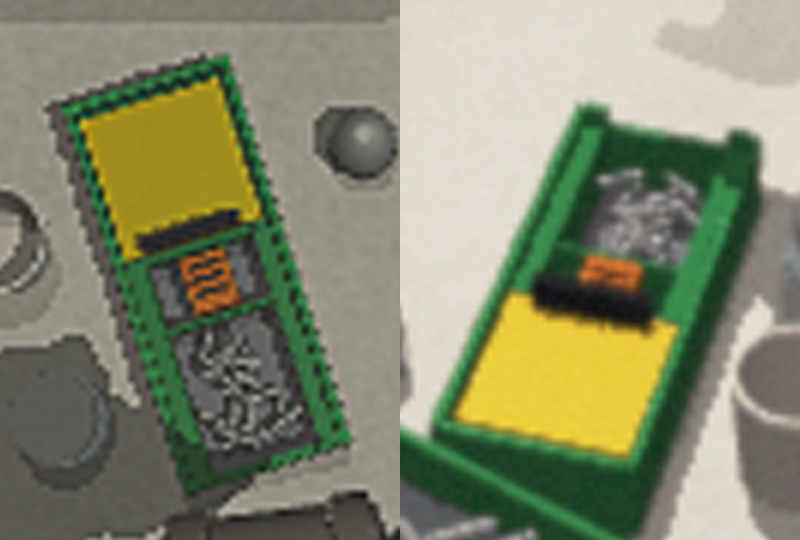

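The cover lies flat and square in the dock, with its rib just past the dock edge (top view (190,232)). The tab is still in, the hopper is open, and the arm is clear.

```bash
python3 -c "
from cell import r
print(r.finish_job())"
```

```text
the job is handed in; nothing more can be done
None
```

The pin feeder is open for refilling and the job is handed in, at about 12 s of the 42 s allowed.

- **Tab:** I pressed the orange tab down with the shut fingertips. It bottomed at 43 mm above the bench with 15 N measured, and the cover was still on its seat at that point.
- **Cover:** I then pushed the rib from behind, about 130 mm along the guides and over the tab, until the cover dropped into the dock. After that I backed off and moved the arm clear.

**Last checks:**
- **Cover position:** the networks put the cover at x = 65 to 68 mm, y = 0 to 1 mm and 37 to 39 mm high on the feeder. That is inside the limits, given their error of about 4 mm.
- **Flatness:** I judged this only by eye from the pictures, where the cover looks flat and square.
- **Tab:** its top reads 45 mm high, against 43 mm when pressed, which is also within that error.
- **Bystanders:** the jar, cup and float read within about 3 mm of where they started. I did not measure the brush and screwdriver, but the arm never worked near them.

None of the final checks failed. Early on, the outline fit from the scene camera disagreed with the top camera by about 7 mm, because the green bin spoiled its mask. I took the feeder's position from the networks and the top view instead.

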